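Lock the depth stop of a sample tamper

TASK

The square set nut on the tamping stand's stud is at the right height: lock it there. Push the sliding keeper fork fully home around the set nut so that it cannot turn, then crank the lock nut above it down the stud (clockwise) and tighten it firmly against the set nut, to about 0.7 N m by feel, without overtightening it. Leave the keeper home, the set nut unturned, the lock nut tight, and the other things on the bench where they are.

Things in the scene. Friction and masses are not known exactly. Their poses are not given: they have to be found in the camera images.
- stand: Tamping stand, fixed: grey base plate 18 mm thick, x -80 to 160, y -160 to 120 mm. Origin: base underside, on the axis of a vertical threaded stud rising from a 60 mm square block (top 48 mm up). Column and tamper head, 145 mm high, at x 30 to 150, y -147 to -103 (lever knob at x 20, y -151, up to 163). The keeper runs on a guide along +y (x -15 to 15, y 30 to 104, top 50 mm up)
- set_nut: Lower, square steel nut, 30 mm across flats, 12 mm thick; origin on the stud's axis at its underside, 54 mm above the bench. Its flats lie along the stand's x and y within a few degrees. It turns with only 0.05 N m of friction: unless the keeper is home, the lock nut drags it round as it tightens. It must stay within 0.2 rad of square with the stand; with the keeper home it gives about 0.1 rad
- lock_nut: Upper steel nut: hub 30 mm wide, 24 mm high, with a crank arm along its x (14 wide, top 24 mm up). Origin on the stud's axis at the hub's underside, 2 to 5.5 mm above the set nut's top at the start. Clockwise from above lowers it 8 mm a turn. It runs at 0.1 N m; when it bears on the set nut the torque to turn it jumps to 0.5, then climbs 1.2 N m a rad. 0.7 is right; 0.58 loose, 0.82 overtight
- handle_grip (a point): Point on the axis of the crank's handle, 60 mm from the stud's axis, half-way up its free length: an upright black round grip 16 mm thick, 44 mm high, that spins freely on the arm. The point is 27 mm above the arm's top and 19 mm below the handle's top end. 0.7 N m is a push of about 12 N here, square to the arm; 8 N just moves it once it bears; let go, it springs back a little. Axes as the lock nut's
- keeper (a joint): Travel of the keeper in m: 0 drawn back, 0.030 fully home against its stop with the fork's jaws on both sides of the set nut. It slides along the stand's -y, towards the stud, with about 6 N of friction and stays where it is left
- keeper_tab (a point): Middle of the outer face (facing the stand's +y) of the keeper's upright push tab, 36 mm wide (stand's x), 8 mm thick (y), from 56 to 78 mm above the bench. The point is 70 mm above the bench; it lies 54 mm from the stud's axis when home, 84 mm when drawn back. Axes as the stand's
- dish: Bystander: clear open dish, 72 mm wide, 14 mm high, loose on the stand's base at about x 115, y 70 mm of the stand; origin at its underside
- vial: Bystander: small capped glass jar, 28 mm wide, 48 mm high, loose on the stand's base at about x 50, y -70 mm of the stand; origin at its underside
- beaker: Bystander: glass beaker 72 mm wide, 95 mm high, loose, to the robot's right; origin at its underside
- jar: Bystander: glass jar 68 mm wide, 85 mm high, loose, to the robot's right; origin at its underside
- reagent: Bystander: white bottle 64 mm wide, 150 mm high, loose, to the robot's left; origin at its underside
- scraper: Bystander: scraper with a wooden handle lying to the robot's left, loose
- slide_box: Bystander: grey slide box 100 x 80 x 32 mm, loose, to the robot's right; origin at its underside

How it is judged:
On the way, in this order (a step that is already met when the one before it is completed fails the run):
1. the keeper is pushed fully home around the set nut (value of joint keeper above 0.027 m), for 0.2 s.
2. the lock nut is tightened firmly against the set nut (the torque on it reaches about 0.57 N m) (contact force between lock_nut and set_nut above 50 N), for 0.04 s.
At the end, for the whole second after the job is handed in: The lock nut is at rest and still down on the set nut (its underside at most 0.7 mm above the set nut's 12 mm top face), the keeper is within 3 mm of fully home, and the set nut is within 0.2 rad of square with the stand (z of lock_nut in the frame of set_nut below 0.0127 m and value of joint keeper above 0.027 m and angle between the x axis of set_nut and the x axis of stand, either way round below 0.2 rad and angular speed of lock_nut below 0.1 rad/s); the robot touches nothing.
It fails at once if the lock nut is overtightened (the torque on it passes about 0.85 N m) (contact force between lock_nut and set_nut above 82 N).
It fails at once if the set nut is turned more than 0.2 rad out of square (angle between the x axis of set_nut and the x axis of stand, either way round above 0.2 rad).
It fails at once if a bystander is moved by more than 30 mm (distance of any of dish, vial, beaker, jar, reagent, scraper, slide_box from where it was at the start of the episode above 0.03 m).
It also fails if it takes over 64 s, if anything falls off the work surface, if the arm or the gripper's body presses on something with over 40 N, if the wrist force passes 120 N, or if a joint passes its speed limit or range.

ROBOT

A 6-joint arm with a two-finger parallel gripper is mounted at the origin on the work surface. World frame = base frame: x ahead of the robot, y to its left, z up, the work surface at z = 0. Lengths are in m, angles in rad, forces in N, time in s.
With the tool pointing down it reaches from about 0.325 to 0.85 m from the base axis. Payload 15.5 kg.
Tool frame: the origin (TCP) lies between the finger pads; the fingertips stand 25 mm ahead of it and the grasp point (between the pads) lies 6 mm ahead of it (nose_length is the distance from the TCP to the fingertips, in m); z points along the fingers, x is the direction in which the jaws open and shut, and the axes are right-handed (so a half turn about z gives the same grasp; the last joint's range is limited). The gripper opens to 91 mm and grips with 3 to 60 N. Pads are 32 mm wide; open, the fingers measure 118 mm over their backs; the gripper's body (76 mm by 178 mm) begins 60 mm behind the grasp point.
Start: joints at [1.018, 0.494, 1.345, -0, 1.302, -0.096], TCP at [0.276, 0.561, 0.239] pointing down, gripper open.
Joint ranges: [-2.91, 2.91], [-0.82, 2.16], [0.22, 2.67], [-1.22, 4.37], [0.12, 2.79], [-3.08, 3.08]. Speed limits (rad/s): [1.89, 1.89, 2.57, 3.01, 3.01, 3.01].

INTERFACE

Orientations are given as a unit quaternion [w, x, y, z].
In Python, from bench import * gives the robot as it stands.
- The arm moves only by the tool drive_tool, never from a script. Its argument "deltas" is a list that holds one entry, the list of rows, each a list of 7 numbers: the opening, from -1 (shut) to 1 (fully open), then the shift along the tool's x, y, z as a fraction of full scale, then the turn, a rotation vector about the tool's x, y, z as a fraction of full scale. In form: [[[grip, tx, ty, tz, rx, ry, rz], ...]]. A call has 1 to 8 rows; each row is the pose to reach, as a shift and turn from the pose measured when the call began, along the tool's axes at that moment; what a row does not reach only later rows make up. Full scale, the value 1, is 100 mm for a shift and pi/2 rad for a turn. A row lasts 1/8 s, in which the tool goes at most 62.5 mm and 10.7 degrees, less where a joint would pass 70% of its speed; a pose out of reach is approached as far as the arm can. A call with a number of a shift or a turn outside -1 to 1 is refused whole. A call with a gripper value outside its range is refused whole. The fingers move at their own pace and stop on an object; "newtons" is the grip in N (left out, the last holds). Time passes only in rows, so rows that repeat a pose let the fingers close. It gives the time, the measured TCP pose, the force and the opening at its end, in the units of the state.
- sense(): the state, without advancing time (a new reading comes with each control period).
- capture(name): name is "scene" or "top" or "wrist"; returns a dict with "color" (420x560x3 uint8, red, green, blue), "fx", "fy", "cx", "cy" (pixels), "origin" and "rotation" of the camera in the world. Camera axes: x right, y down, z forward; pixel columns grow to the right and rows downward; lengths in m; the calibration is good to about 2 mm. A picture is of the moment at which its call begins. There is no depth.
- close_job(): hands the job in, once; it reports no verdict.
The state is a dict: "t": time; "qpos": joint angles; "qvel": joint speeds; "tau": joint torques, N m; "tcp_pos": TCP position; "orientation": TCP orientation; "contact_force": force on the tool from outside, world axes, zero at the start; "torque": the same for the moment, N m; "grip_width": opening from 0.0 (shut) to 1.0 (fully open).
Only numpy, scipy, OpenCV 4.12 (cv2) and the standard library are available. Lean on these libraries where they do the work, as an engineer would, in place of code of your own. Each camera call takes 0.05 s, during which the arm holds its last target.

## Working session

There is one attempt and no reset: what is moved stays moved. The work goes in short steps, Python scripts to look and compute and a tool call to move; the robot and the scene stay as the last step left them, time stands still between calls to the robot, and variables do not carry over. Pictures are saved under pics/ and viewed, and the job is handed in when it is done.

Besides the shell and the picture viewer there is one more tool, called as name(argument=value, ...), one argument or row to a line, values as JSON. drive_tool: Moves the arm, as the interface text tells. Shift numbers are shares of 100 mm and turn numbers shares of pi/2 rad, none past 1 either way. Its arguments: {"type":"object","properties":{"deltas":{"type":"array","items":{"type":"array","items":{"type":"array","items":{"type":"number"}}}},"newtons":{"type":"number"}},"required":["deltas"]}

```bash
ls; mkdir -p pics
cat > h.py <<'E'
from bench import *
import numpy as np, cv2
def snap(cam,name):
    d=capture(cam); cv2.imwrite(f'pics/{name}.png',cv2.cvtColor(d['color'],cv2.COLOR_RGB2BGR))
    np.savez(f'pics/{name}.npz',**{k:np.array(d[k]) for k in d}); return d
def load(name): return dict(np.load(f'pics/{name}.npz'))
def ray(d,u,v):
    r=np.array([(u-d['cx'])/d['fx'],(v-d['cy'])/d['fy'],1.]); return np.array(d['origin']),np.array(d['rotation'])@r
def onz(d,u,v,z):
    o,r=ray(d,u,v); return o+r*(z-o[2])/r[2]
def proj(d,p):
    c=np.array(d['rotation']).T@(np.array(p)-d['origin']); return c[0]/c[2]*d['fx']+d['cx'],c[1]/c[2]*d['fy']+d['cy']
E
python3 - <<'E'
from h import *
s=sense();print({k:np.round(s[k],3) for k in s})
for c in ['scene','top','wrist']:
    d=snap(c,c+'0'); print(c,d['fx'],d['origin'],np.round(d['rotation'],3).tolist())
E
```

```text
pics
{'t': np.float64(0.0), 'qpos': array([ 1.019,  0.494,  1.346, -0.   ,  1.303, -0.096]), 'qvel': array([ 0.001,  0.002,  0.001, -0.001,  0.003,  0.   ]), 'tau': array([ 3.0000e-03, -8.7881e+01, -3.8187e+01,  7.1000e-02,  5.3000e-02,
       -0.0000e+00]), 'tcp_pos': array([0.275, 0.561, 0.238]), 'orientation': array([ 0.   ,  0.849,  0.529, -0.001]), 'contact_force': array([0.455, 0.   , 0.066]), 'torque': array([-0.005, -0.018,  0.031]), 'grip_width': np.float64(1.001)}
scene 487.1453871730486 [ 1.22732444 -0.26135281  1.08253725] [-0.277, 0.77, 0.544, -0.187]
top 451.7592046379696 [0.37090353 0.0083293  1.28386495] [-0.036, 0.707, -0.706, 0.037]
wrist 368.43730246032567 [0.20866392 0.59318349 0.38401033] [0.111, 0.841, 0.525, 0.068]
```

```bash
cat >> h.py <<'E'
from scipy.spatial.transform import Rotation as R
def rot(d):
    q=np.array(d['rotation']); return R.from_quat(q[[1,2,3,0]]).as_matrix()
def ray(d,u,v):
    r=np.array([(u-d['cx'])/d['fx'],(v-d['cy'])/d['fy'],1.]); return np.array(d['origin']),rot(d)@r
def proj(d,p):
    c=rot(d).T@(np.array(p)-d['origin']); return np.round([c[0]/c[2]*d['fx']+d['cx'],c[1]/c[2]*d['fy']+d['cy']],1)
E
sed -i 's/^def onz/def onz/' h.py
```

```text
(no output)
```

View pics/top0.png

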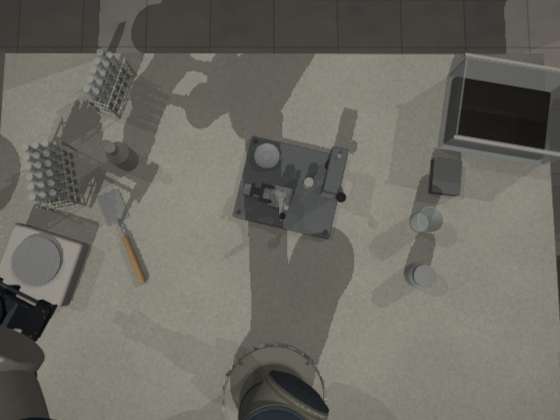

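View pics/scene0.png

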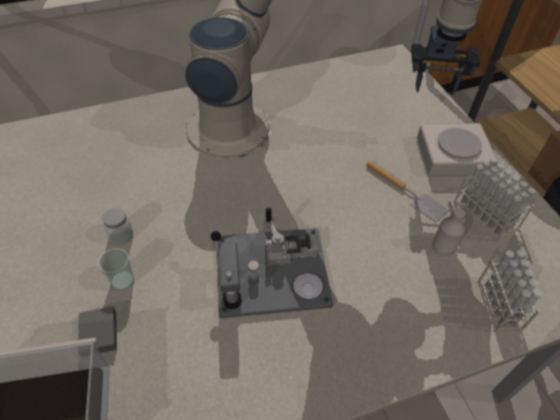

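View pics/wrist0.png

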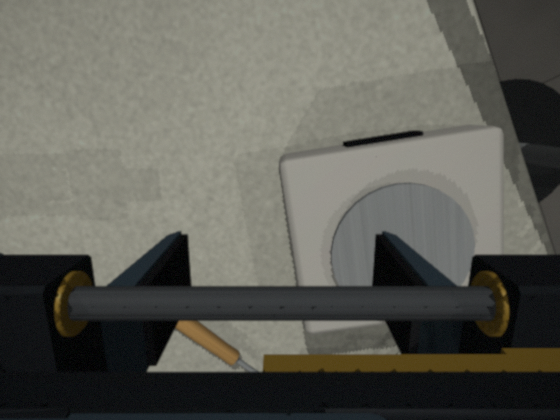

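Run:
```python
from h import *
for n,(x0,y0,x1,y1) in {'top0':(220,125,360,245),'scene0':(205,200,345,320)}.items():
    im=cv2.imread(f'pics/{n}.png')[y0:y1,x0:x1]; im=cv2.resize(im,None,fx=5,fy=5,interpolation=cv2.INTER_CUBIC)
    im=cv2.convertScaleAbs(im,alpha=1.6,beta=10)
    for k in range(0,140,20): cv2.putText(im,str(x0+k),(k*5,10),0,.35,(0,255,255)); cv2.putText(im,str(y0+k),(0,k*5+5),0,.35,(0,255,0))
    cv2.imwrite(f'pics/{n}c.png',im)
```

```text
(no output)
```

View pics/top0c.png

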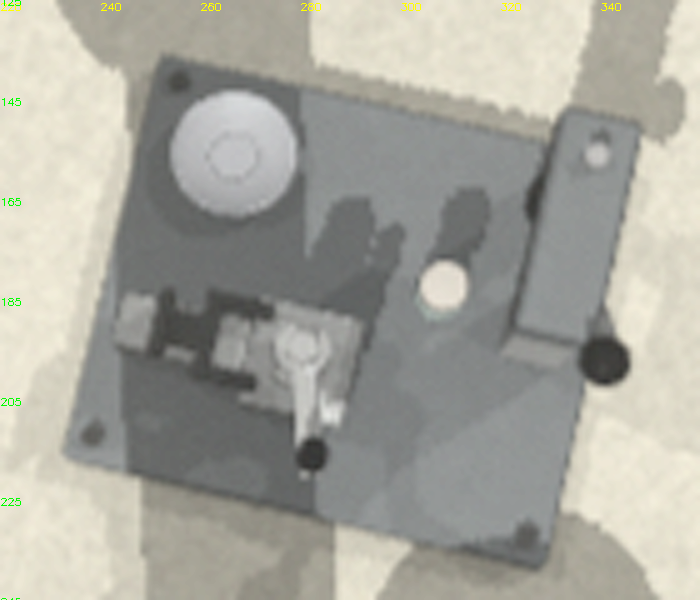

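View pics/scene0c.png

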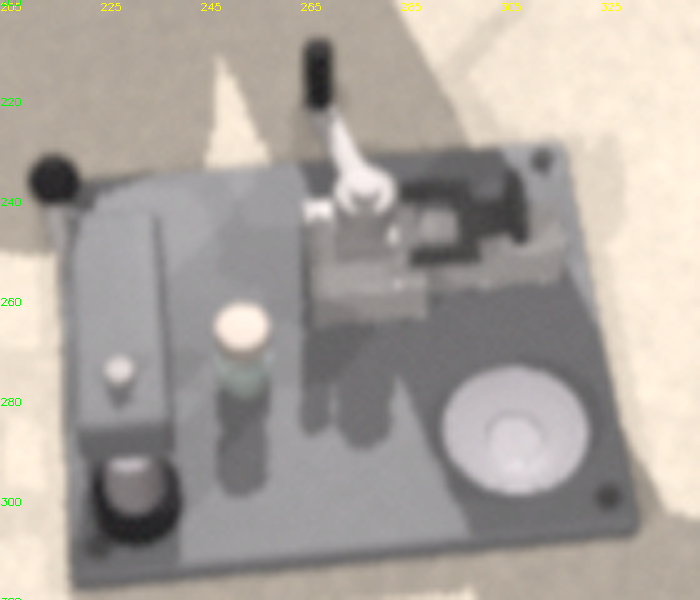

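```bash
cat > fr.py <<'E'
from h import *
from scipy.optimize import least_squares
t=load('top0');s=load('scene0')
P=np.array([onz(t,u,v,.018)[:2] for u,v in [(252,136),(233,216.4),(329,238.6)]])
L=np.array([[.16,.12],[-.08,.12],[-.08,-.16]])
print(P, np.linalg.norm(P[0]-P[1]),np.linalg.norm(P[1]-P[2]))
f=lambda p:((np.array([[np.cos(p[2]),-np.sin(p[2])],[np.sin(p[2]),np.cos(p[2])]])@L.T).T+p[:2]-P).ravel()
r=least_squares(f,[.5,0,0]);print(r.x,f(r.x))
# scene corners: (565,145)->(318,229) ; (637,530)->(332.4,306);(78,585)->(220.6,317)
Q=np.array([onz(s,u,v,.018)[:2] for u,v in [(318,229),(332.4,306),(220.6,317)]])
L2=np.array([[-.08,.12],[.16,.12],[.16,-.16]])
g=lambda p:((np.array([[np.cos(p[2]),-np.sin(p[2])],[np.sin(p[2]),np.cos(p[2])]])@L2.T).T+p[:2]-Q).ravel()
r2=least_squares(g,[.5,0,0]);print('scene',r2.x,g(r2.x))
print('handle top top-view',onz(t,282.2,215.2,.137), 'scene',onz(s,205+318/5,200+45/5,.137))
print('hub top',onz(t,220+302/5,125+348/5,.094))
E
python3 fr.py
```

```text
[[ 0.72724239  0.06059971]
 [ 0.49543772  0.11281817]
 [ 0.43329332 -0.15673941]] 0.23761349523055192 0.27662830627179463
[ 0.54604214 -0.02043513 -0.22498075] [ 0.00153801  0.00024694 -0.00060894  0.00156951 -0.00092907 -0.00181645]
scene [ 0.55428631 -0.01615264 -0.23123595] [-0.00190734  0.00148219  0.00212884  0.00321969 -0.0002215  -0.00470188]
handle top top-view [ 0.48697392 -0.02250196  0.137     ] scene [ 0.48725283 -0.01820432  0.137     ]
hub top [ 0.54639477 -0.01894932  0.094     ]
```

```bash
cat >> h.py <<'E'
S=np.array([.547,-.0195]);TH=-.226
def st(x,y,S=S,TH=TH):
    c,s_=np.cos(TH),np.sin(TH); return S+np.array([c*x-s_*y,s_*x+c*y])
def cmd(p,yaw):
    s=sense();q=np.array(s['orientation']);R0=R.from_quat(q[[1,2,3,0]])
    Rt=R.from_matrix(np.array([[np.cos(yaw),np.sin(yaw),0],[np.sin(yaw),-np.cos(yaw),0],[0,0,-1]]))
    d=R0.inv().apply(np.array(p)-s['tcp_pos'])/.1; r=(R0.inv()*Rt).as_rotvec()/(np.pi/2)
    print('t',round(float(s['t']),2),'cmd',np.round(d,3).tolist(),np.round(r,3).tolist())
E
python3 - <<'E'
from h import *
p=st(0,.115);print(p)
a=sense()['tcp_pos']
for f in (.33,.66,1): print(f);cmd([*(a[:2]*(1-f)+f*p),.238+(.19-.238)*f],1.114-1.34*f)
E
```

```text
[0.57276932 0.09257561]
0.33
t 0.15 cmd [-0.954, 1.562, 0.164] [0.0, 0.001, 0.282]
0.66
t 0.15 cmd [-1.908, 3.123, 0.323] [0.0, 0.0, 0.563]
1
t 0.15 cmd [-2.89, 4.732, 0.487] [0.0, 0.0, 0.853]
```

drive_tool(
  deltas=[
    [[-1, -0.3, 0.5, 0, 0, 0, 0.1], [-1, -0.6, 1, 0, 0, 0, 0.18], [-1, -0.6, 1, 0, 0, 0, 0.18]],
  ],
)

```text
t: 0.52
tcp_pos: [0.3404, 0.4599, 0.2385]
orientation: [0.001, 0.916, 0.401, -0.001]
contact_force: [-0.3, 1.3, 0.5]
grip_width: 0.704
```

```bash
python3 -c "
from h import *
cmd([*st(0,.115),.19],-.226)"
```

```text
t 0.53 cmd [-1.125, 4.198, 0.49] [0.001, 0.001, 0.67]
```

drive_tool(
  deltas=[
    [[-1, -0.15, 0.5, 0, 0, 0, 0.1], [-1, -0.27, 1, 0.1, 0, 0, 0.2], [-1, -0.27, 1, 0.1, 0, 0, 0.3]],
  ],
)

```text
t: 0.9
tcp_pos: [0.3967, 0.3702, 0.228]
orientation: [0.001, 0.985, 0.173, -0.001]
contact_force: [-0.4, 0.6, 0.2]
grip_width: 0.375
```

```bash
python3 -c "
from h import *
cmd([*st(0,.115),.19],-.226)"
```

```text
t 0.9 cmd [0.711, 3.209, 0.386] [0.002, 0.001, 0.365]
```

drive_tool(
  deltas=[
    [[-1, 0.15, 0.5, 0, 0, 0, 0.1], [-1, 0.23, 1, 0.1, 0, 0, 0.2], [-1, 0.23, 1, 0.1, 0, 0, 0.3], [-1, 0.23, 1, 0.1, 0, 0, 0.36]],
  ],
)

```text
t: 1.4
tcp_pos: [0.4525, 0.284, 0.2179]
orientation: [0.002, 0.994, -0.111, -0.001]
contact_force: [-0.1, -0.3, 0.1]
grip_width: 0.007
```

```bash
python3 -c "
from h import *
cmd([*st(0,.115),.19],-.226)"
```

```text
t 1.4 cmd [1.595, 1.601, 0.282] [0.002, 0.001, 0.002]
```

drive_tool(
  deltas=[
    [[-1, 0.4, 0.4, 0.1, 0, 0, 0], [-1, 0.8, 0.8, 0.1, 0, 0, 0], [-1, 0.8, 0.8, 0.1, 0, 0, 0]],
  ],
)

```text
t: 1.78
tcp_pos: [0.5147, 0.1862, 0.2078]
orientation: [0.002, 0.994, -0.112, -0.001]
contact_force: [-0.4, 2.0, -0.3]
grip_width: 0.005
```

```bash
python3 -c "
from h import *
cmd([*st(0,.115),.19],-.226)"
```

```text
t 1.77 cmd [0.775, 0.782, 0.181] [0.002, 0.0, 0.001]
```

drive_tool(
  deltas=[
    [[-1, 0.4, 0.4, 0.1, 0, 0, 0], [-1, 0.78, 0.78, 0.18, 0, 0, 0], [-1, 0.78, 0.78, 0.18, 0, 0, 0], [-1, 0.78, 0.78, 0.18, 0, 0, 0]],
  ],
)

```text
t: 2.28
tcp_pos: [0.5729, 0.0937, 0.1899]
orientation: [0.002, 0.994, -0.112, -0.001]
contact_force: [1.0, 0.7, -0.6]
grip_width: 0.005
```

```bash
python3 -c "
from h import *
cmd([*st(0,.115),.19],-.226)
snap('wrist','w1');snap('top','t1')"
```

```text
t 2.27 cmd [0.002, 0.011, -0.001] [0.002, 0.001, 0.001]
```

View pics/w1.png

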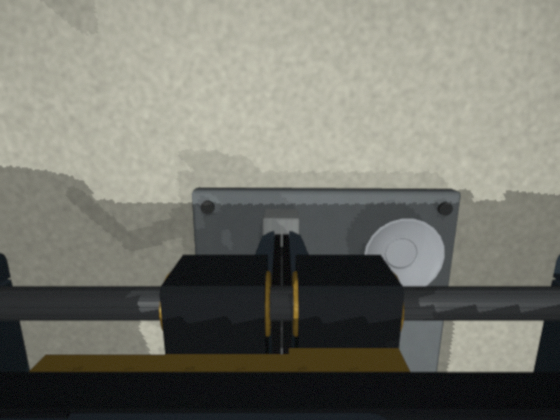

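```bash
python3 - <<'E'
from h import *
d=load('w1')
p=lambda u,v,z:(R.from_euler('z',-TH).as_matrix()[:2,:2]@(onz(d,u,v,z)[:2]-S)).round(4)
print('guide end top L/R',p(263,220,.05),p(299,220,.05))
print('base edge corners',p(195,196,.018),p(459,196,.018))
print(proj(d,[*st(0,.104),.05]), proj(d,[*st(-.08,.12),.018]),proj(d,[*st(.16,.12),.018]))
E
python3 - <<'E'
import cv2
im=cv2.imread('pics/w1.png')[170:270,180:320]
cv2.imwrite('pics/w1c.png',cv2.resize(im,None,fx=5,fy=5,interpolation=2))
E
```

```text
guide end top L/R [-0.017   0.1048] [0.012  0.1049]
base edge corners [-0.0785  0.1173] [0.1542 0.1179]
[284.1 221. ] [193.2 193. ] [466.  193.7]
```

View pics/w1c.png

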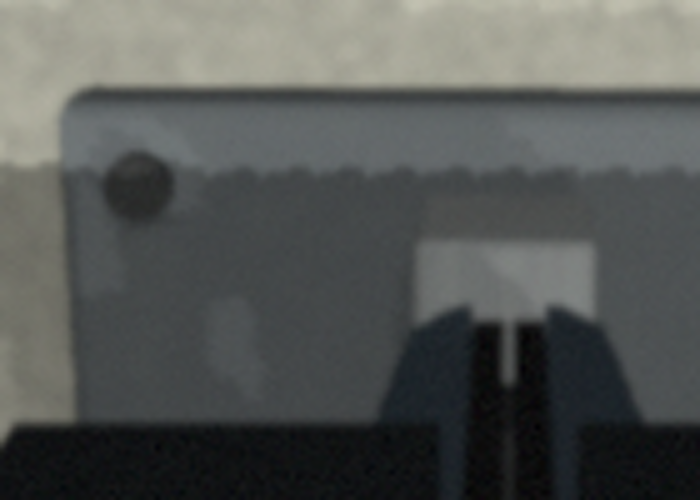

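drive_tool(
  deltas=[
    [[-1, 0, 0, 0.5, 0, 0, 0], [-1, 0, 0, 1, 0, 0, 0], [-1, 0, 0, 1, 0, 0, 0], [-1, 0, 0, 1, 0, 0, 0]],
  ],
)

```text
t: 2.88
tcp_pos: [0.5732, 0.0945, 0.0919]
orientation: [0.001, 0.994, -0.111, 0.0]
contact_force: [-0.3, -0.2, -0.1]
grip_width: 0.006
```

drive_tool(
  deltas=[
    [[-1, 0, 0.05, 0.05, 0, 0, 0], [-1, 0, 0.1, 0.05, 0, 0, 0], [-1, 0, 0.15, 0.05, 0, 0, 0], [-1, 0, 0.2, 0.05, 0, 0, 0], [-1, 0, 0.2, 0.05, 0, 0, 0]],
  ],
)

```text
t: 3.5
tcp_pos: [0.569, 0.0746, 0.0873]
orientation: [0.001, 0.994, -0.111, 0.0]
contact_force: [0.5, 0.0, 0.2]
grip_width: 0.007
```

```bash
python3 -c "
from h import *
cmd([*st(0,.07),.085],-.226)
snap('wrist','w2');snap('scene','s2')
im=cv2.imread('pics/s2.png')[180:320,205:345];cv2.imwrite('pics/s2c.png',cv2.resize(im,None,fx=4,fy=4,interpolation=2))"
```

```text
t 3.5 cmd [-0.004, 0.266, 0.024] [0.002, -0.001, 0.002]
```

View pics/s2c.png

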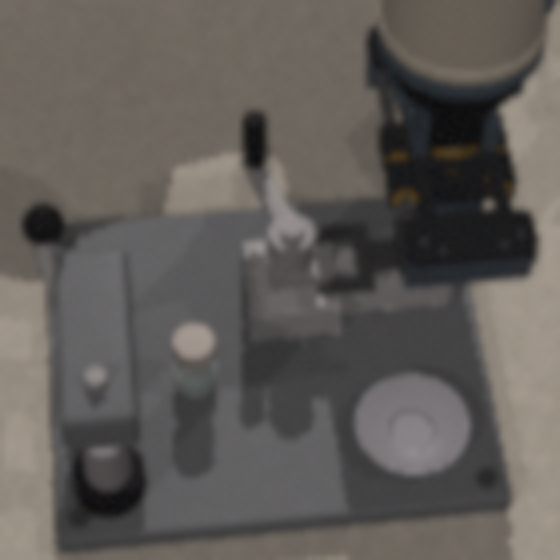

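drive_tool(
  deltas=[
    [[-1, 0, 0.05, 0.01, 0, 0, 0], [-1, 0, 0.1, 0.02, 0, 0, 0], [-1, 0, 0.15, 0.02, 0, 0, 0], [-1, 0, 0.18, 0.02, 0, 0, 0]],
  ],
)

```text
t: 4.1
tcp_pos: [0.5651, 0.0573, 0.0852]
orientation: [0.001, 0.994, -0.111, 0.0]
contact_force: [1.4, 5.8, 2.6]
grip_width: 0.006
```

drive_tool(
  deltas=[
    [[-1, 0, 0.04, 0, 0, 0, 0], [-1, 0, 0.08, 0, 0, 0, 0], [-1, 0, 0.1, 0, 0, 0, 0]],
  ],
)

```text
t: 4.47
tcp_pos: [0.5641, 0.052, 0.0856]
orientation: [-0.003, 0.994, -0.112, 0.001]
contact_force: [8.5, 62.4, -0.5]
grip_width: 0.007
```

drive_tool(
  deltas=[
    [[-1, 0, -0.05, 0, 0, 0, 0], [-1, 0, -0.1, 0, 0, 0, 0], [-1, 0, -0.2, 0, 0, 0, 0], [-1, 0, -0.4, 0, 0, 0, 0], [-1, 0, -0.5, -0.5, 0, 0, 0], [-1, 0, -0.5, -1, 0, 0, 0], [-1, 0, -0.5, -1, 0, 0, 0]],
  ],
)

```text
t: 5.35
tcp_pos: [0.577, 0.1015, 0.1896]
orientation: [-0.003, 0.994, -0.112, 0.005]
contact_force: [0.6, 0.1, -0.1]
grip_width: 0.008
```

```bash
python3 -c "
from h import *
cmd([*st(0,.07),.085],-.226)
for c in('top','scene'):
  d=snap(c,c+'3');x0,y0=(220,125) if c=='top' else (205,190)
  im=cv2.imread(f'pics/{c}3.png')[y0:y0+120,x0:x0+140];cv2.imwrite(f'pics/{c}3c.png',cv2.convertScaleAbs(cv2.resize(im,None,fx=5,fy=5,interpolation=2),alpha=1.6,beta=10))"
```

```text
t 5.35 cmd [-0.031, 0.555, 1.042] [-0.005, -0.005, 0.001]
```

View pics/top3c.png

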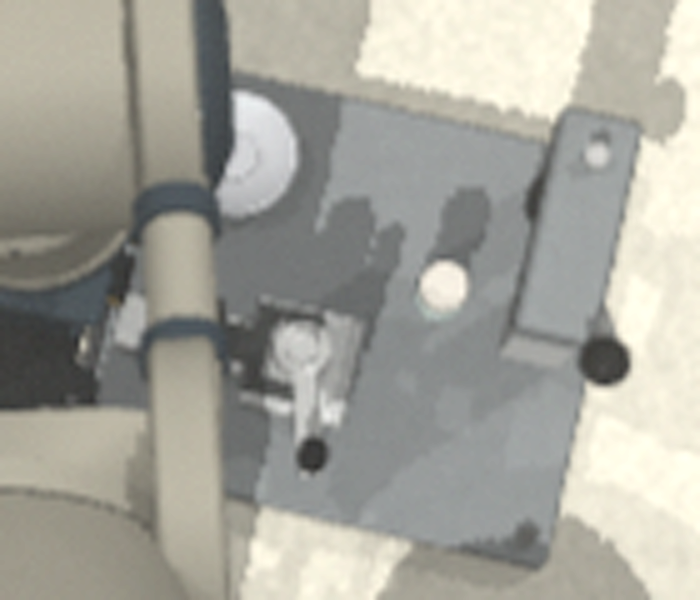

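View pics/scene3c.png

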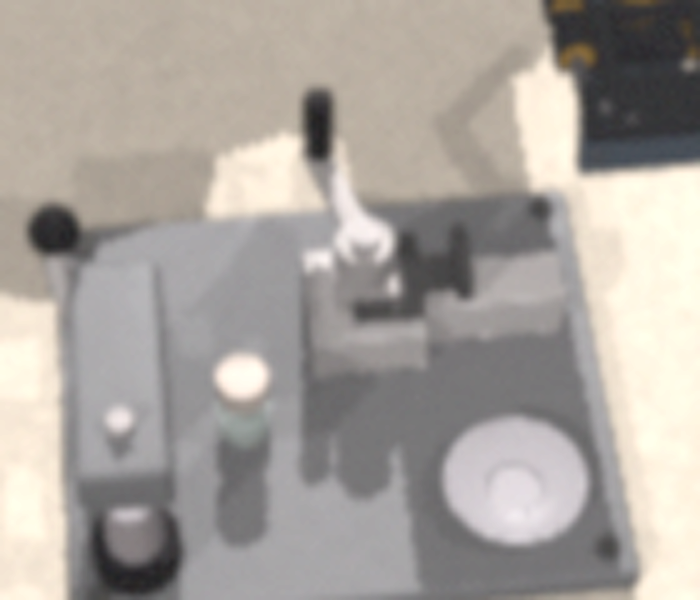

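```bash
python3 - <<'E'
from h import *
d=load('scene3')
for y in (.084,.062,.060,.058,.056,.054):
    print(y,[((proj(d,[*st(x,y),z])-[205,190])*5).round() for x,z in((.018,.078),(-.018,.078),(.018,.056))])
E
python3 - <<'E'
import cv2
im=cv2.imread('pics/scene3.png')[225:265,270:320]
cv2.imwrite('pics/s3cc.png',cv2.convertScaleAbs(cv2.resize(im,None,fx=14,fy=14,interpolation=2),alpha=2.5,beta=10))
im=cv2.imread('pics/scene0.png')[225:265,270:320]
cv2.imwrite('pics/s0cc.png',cv2.convertScaleAbs(cv2.resize(im,None,fx=14,fy=14,interpolation=2),alpha=2.5,beta=10))
E
```

```text
0.084 [array([524., 270.]), array([513., 213.]), array([521., 294.])]
0.062 [array([481., 273.]), array([471., 217.]), array([478., 298.])]
0.06 [array([477., 274.]), array([467., 217.]), array([475., 298.])]
0.058 [array([472., 274.]), array([463., 217.]), array([471., 299.])]
0.056 [array([469., 274.]), array([459., 218.]), array([467., 300.])]
0.054 [array([465., 275.]), array([455., 218.]), array([463., 300.])]
```

View pics/s3cc.png

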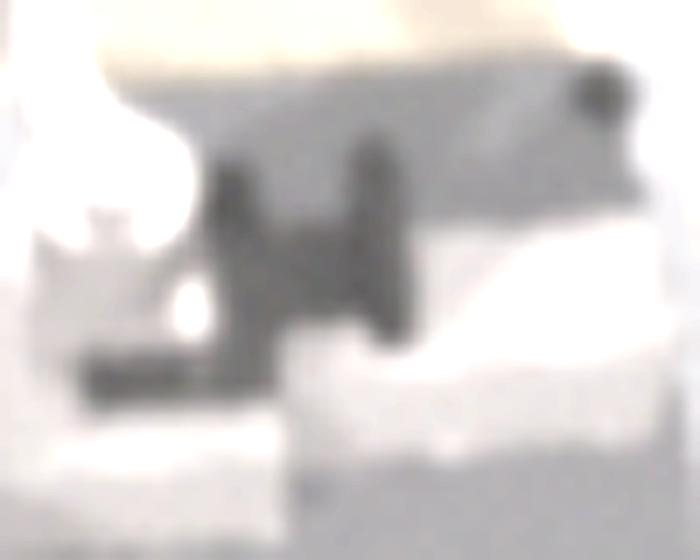

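View pics/s0cc.png

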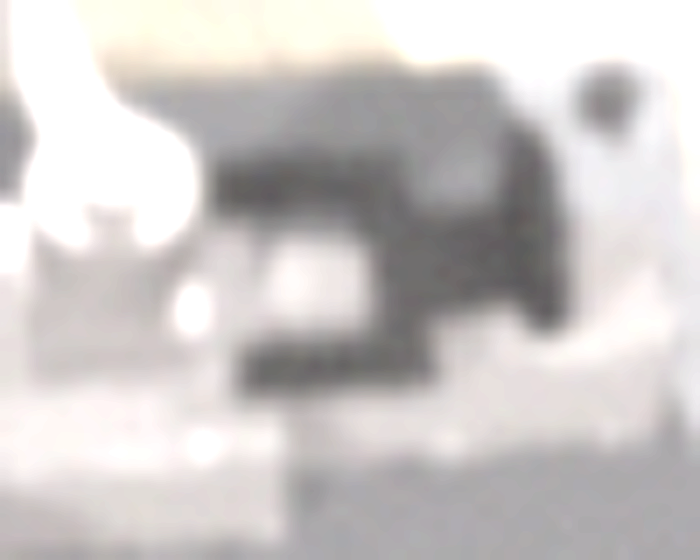

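Run:
```python
from h import *
a=cv2.cvtColor(cv2.imread('pics/scene0.png'),6).astype(float);b=cv2.cvtColor(cv2.imread('pics/scene3.png'),6).astype(float)
d=load('scene3')
print((load('scene0')['origin']-d['origin']))
# dark-edge profile crossing along rows of tab outer edge & jaw tips
for r in range(238,247):
    out=[]
    for im,(c0,c1) in ((a,(304,316)),(b,(294,304))):
        p=im[r,c0:c1]; lo=p.min();i=p.argmin()
        k=[j for j in range(i,len(p)-1) if p[j]<55<=p[j+1]]
        out.append(c0+k[0]+(55-p[k[0]])/(p[k[0]+1]-p[k[0]]) if k else None)
    print(r,out,a[r,304:316].astype(int),b[r,294:304].astype(int))
for x,z in((0,.07),(0.015,.06),(-.015,.06)):
  print(proj(d,[*st(x,.084),z])-proj(d,[*st(x,.054),z]))
  print(proj(d,[*st(x,.03),z])-proj(d,[*st(x,.0),z]))
```

```text
[0. 0. 0.]
238 [np.float64(309.0833333333333), np.float64(299.2)] [59 49 38 37 40 53 77 89 92 93 91 91] [52 44 40 41 47 54 59 61 59 60]
239 [np.float64(309.23809523809524), np.float64(299.1666666666667)] [50 44 36 36 40 50 71 86 91 92 91 91] [52 42 40 41 46 54 60 61 60 60]
240 [np.float64(309.5), np.float64(298.9)] [40 38 32 34 38 46 64 80 88 90 90 90] [46 38 38 42 46 56 63 63 65 66]
241 [np.float64(309.70588235294116), np.float64(298.46666666666664)] [36 36 33 36 39 43 60 77 85 88 88 88] [41 37 38 41 48 63 72 76 79 80]
242 [np.float64(309.70588235294116), np.float64(298.36842105263156)] [35 34 33 33 37 43 60 77 85 87 86 87] [38 35 38 41 48 67 80 86 89 91]
243 [np.float64(309.6875), np.float64(298.44444444444446)] [34 36 33 34 37 44 60 77 85 85 86 87] [37 35 37 40 47 65 82 89 92 91]
244 [np.float64(309.8666666666667), np.float64(298.52941176470586)] [36 35 34 33 37 42 57 76 84 86 88 91] [37 36 36 39 46 63 81 90 91 91]
245 [np.float64(310.0), np.float64(298.6666666666667)] [37 37 35 33 34 39 55 76 85 88 91 95] [37 34 36 39 45 60 81 90 91 93]
246 [np.float64(309.94444444444446), np.float64(298.70588235294116)] [46 49 49 39 36 38 56 76 86 91 95 97] [38 38 36 38 43 60 81 90 93 97]
[11.6 -1.1]
[11.7 -1. ]
[11.6 -1.1]
[11.7 -1. ]
[11.5 -1. ]
[11.5 -1. ]
```

```bash
python3 -c "
from h import *
cmd([.487,-.020,.20],-.226)"
```

```text
t 5.45 cmd [-0.588, 1.375, -0.149] [-0.004, -0.002, 0.001]
```

drive_tool(
  deltas=[
    [[1, -0.2, 0.4, -0.15, 0, 0, 0], [1, -0.4, 0.9, -0.15, 0, 0, 0], [1, -0.59, 1, -0.15, 0, 0, 0], [1, -0.59, 1, -0.15, 0, 0, 0]],
  ],
)

```text
t: 5.95
tcp_pos: [0.4934, 0.0164, 0.1993]
orientation: [-0.003, 0.994, -0.112, 0.0]
contact_force: [-0.7, -0.5, 0.1]
grip_width: 0.413
```

drive_tool(
  deltas=[
    [[1, 0, 0.4, 0, 0, 0, 0], [1, 0, 0.8, 0, 0, 0, 0], [1, 0, 0.9, 0, 0, 0, 0], [1, 0, 0.9, 0, 0, 0, 0]],
  ],
)

```text
t: 6.45
tcp_pos: [0.4737, -0.0712, 0.1983]
orientation: [-0.003, 0.994, -0.113, 0.0]
contact_force: [-0.5, 0.4, -0.6]
grip_width: 0.852
```

```bash
python3 -c "
from h import *
cmd([.487,-.020,.20],-.226)
d=snap('wrist','w4');print(proj(d,[.487,-.02,.137]),proj(d,[*S,.093]))"
```

```text
t 6.45 cmd [0.015, -0.529, -0.014] [-0.004, 0.0, -0.0]
[287.4 150.3] [374.6 123. ]
```

View pics/w4.png

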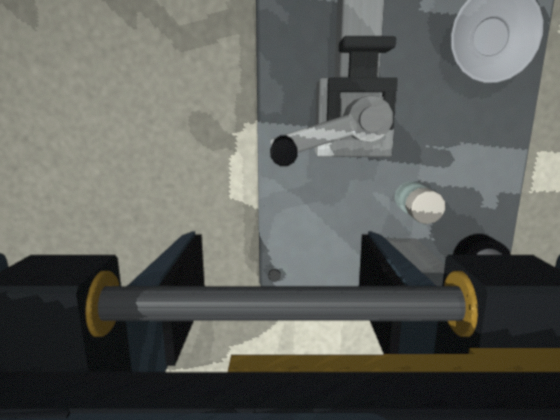

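Run:
```python
import cv2
im=cv2.imread('pics/w4.png')[20:180,255:415]
im=cv2.resize(im,None,fx=5,fy=5,interpolation=2)[:,:]
cv2.imwrite('pics/w4c.png',cv2.convertScaleAbs(im[100:700],alpha=1.5,beta=10))
```

```text
(no output)
```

View pics/w4c.png

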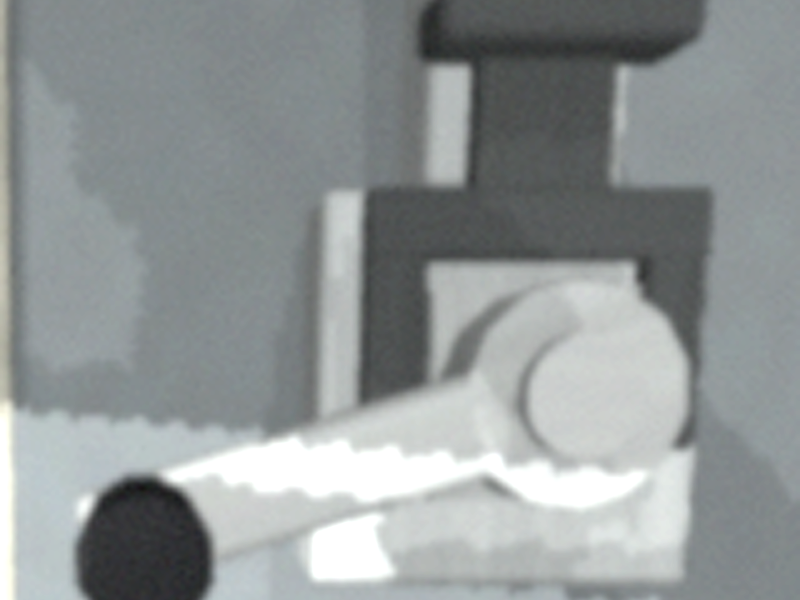

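Run:
```python
from h import *
d=load('w4');print(d['origin'],d['cx'],d['cy'])
for z in(.135,.138,.141):print('handle',onz(d,284,149.2,z))
for z in(.090,.093,.096):print('hub',onz(d,371.2,118.8,z))
for z in(.1,.11,.12):print('stud',onz(d,376.6,118,z))
print('block corners z.048', [onz(d,255+x/5,40+y/5,.048)[:2] for x,y in((330,190),(685,578),(310,578))])
print('guess block',[st(*p) for p in ((-.03,.03),(.03,-.03),(-.03,-.03))])
print('fork opening', [onz(d,255+x/5,40+y/5,.066)[:2] for x,y in((428,262),(636,262))])
```

```text
[ 0.48821822 -0.00087248  0.34431468] 281.25598221083135 211.81359720637846
handle [ 0.48526153 -0.01917202  0.135     ]
handle [ 0.4853039  -0.01890975  0.138     ]
handle [ 0.48534628 -0.01864747  0.141     ]
hub [ 0.54595377 -0.01651743  0.09      ]
hub [ 0.5452727  -0.01633288  0.093     ]
hub [ 0.54459163 -0.01614832  0.096     ]
stud [ 0.54714458 -0.01618512  0.1       ]
stud [ 0.54473267 -0.01555836  0.11      ]
stud [ 0.54232077 -0.0149316   0.12      ]
block corners z.048 [array([0.52326865, 0.01909866]), array([ 0.56702632, -0.05100196]), array([ 0.50862007, -0.03761066])]
guess block [array([0.52448532, 0.01645955]), array([ 0.56951468, -0.05545955]), array([ 0.51104045, -0.04201468])]
fork opening [array([0.53295683, 0.00513679]), array([ 0.56212068, -0.00155777])]
```

```bash
python3 -c "
from h import *
cmd([.4853,-.0188,.198],-.226)"
```

```text
t 6.5 cmd [-0.003, -0.532, 0.007] [-0.004, 0.0, 0.0]
```

drive_tool(
  deltas=[
    [[0, 0, -0.3, 0, 0, 0, 0], [0, 0, -0.53, 0, 0, 0, 0], [0, 0, -0.53, 0, 0, 0, 0], [0, 0, -0.53, 0, 0, 0, 0], [0, 0, -0.53, 0.3, 0, 0, 0], [0, 0, -0.53, 0.7, 0, 0, 0], [0, 0, -0.53, 0.7, 0, 0, 0]],
  ],
)

```text
t: 7.38
tcp_pos: [0.4841, -0.0188, 0.127]
orientation: [-0.003, 0.994, -0.113, -0.002]
contact_force: [0.5, -0.5, 0.5]
grip_width: 0.5
```

```bash
python3 -c "
from h import *
s=sense();print(s['tcp_pos'],s['contact_force'],s['torque'])
cmd([.4853,-.0188,.128],-.226)
d=snap('wrist','w5')"
```

```text
[ 0.48407966 -0.01878488  0.12704786] [ 0.53757997 -0.52082044  0.47098705] [-0.06508746  0.09289655  0.00482816]
t 7.38 cmd [0.012, -0.003, -0.01] [-0.003, 0.003, 0.0]
```

View pics/w5.png

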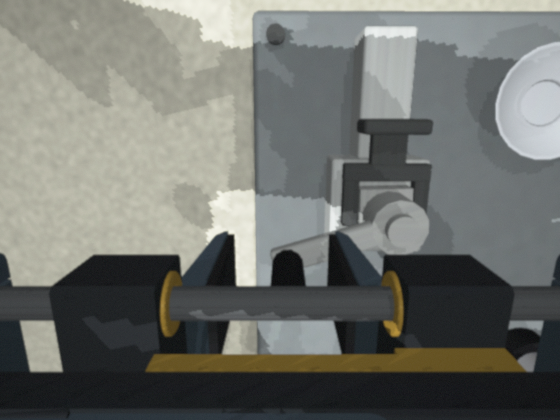

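drive_tool(
  deltas=[
    [[-1, 0, 0, 0, 0, 0, 0], [-1, 0, 0, 0, 0, 0, 0], [-1, 0, 0, 0, 0, 0, 0], [-1, 0, 0, 0, 0, 0, 0], [-1, 0, 0, 0, 0, 0, 0]],
  ],
  newtons=25,
)

```text
t: 8.05
tcp_pos: [0.4863, -0.019, 0.1291]
orientation: [-0.003, 0.994, -0.113, 0.0]
contact_force: [4.7, 0.8, -0.0]
grip_width: 0.171
```

```bash
cat >> h.py <<'E'
C=np.array([.5452,-.0165])
def arc(phis,z0,phi0,C=C,r=.060):
    # phis: world angles of handle; prints tool fractions rel. to current pose
    s=sense();q=np.array(s['orientation']);R0=R.from_quat(q[[1,2,3,0]])
    f=np.array(s['contact_force']); e=np.array(s['tcp_pos'])[:2]-C
    ph=np.arctan2(e[1],e[0]); er=e/np.hypot(*e); et=np.array([er[1],-er[0]]) # clockwise tangent
    print('t',round(float(s['t']),2),'r',np.hypot(*e).round(4),'phi',ph.round(3),'z',s['tcp_pos'][2].round(4),'Frad',(f[:2]@er).round(1),'Ftan',(f[:2]@et).round(1),'fz',f[2].round(1),'tz',np.round(s['torque'],2),'w',s['grip_width'].round(3))
    for a in phis:
        p=np.array([*(C+r*np.array([np.cos(a),np.sin(a)])),z0-.008*(phi0-a)/(2*np.pi)])
        print(round(a,3),np.round(R0.inv().apply(p-s['tcp_pos'])/.1,3).tolist())
E
python3 -c "
from h import *
p0=np.pi+.04
arc([p0-.15*i for i in range(1,9)],.127,p0)"
```

```text
Traceback (most recent call last):
  File "h.py", line 34, in arc
    print('t',round(float(s['t']),2),'r',np.hypot(*e).round(4),'phi',ph.round(3),'z',s['tcp_pos'][2].round(4),'Frad',(f[:2]@er).round(1),'Ftan',(f[:2]@et).round(1),'fz',f[2].round(1),'tz',np.round(s['torque'],2),'w',s['grip_width'].round(3))
                                                                                                                                                                                                                        ^^^^^^^^^^^^^^^^^^^^^
AttributeError: 'float' object has no attribute 'round'
```

```bash
sed -i "s/s\['grip_width'\].round(3)/round(float(s['grip_width']),3)/; s/s\['tcp_pos'\]\[2\].round/float(s['tcp_pos'][2]).__round__/; s/^C=.*/C=np.array([.5465,-.0165])/" h.py
python3 -c "
from h import *
p0=np.pi+.04
arc([p0-.15*i for i in range(1,9)],.129,p0)"
```

```text
t 8.05 r 0.0602 phi -3.1 z 0.1291 Frad -4.8 Ftan 0.6 fz -0.0 tz [-0.06 -0.85 -0.01] w 0.171
3.032 [-0.015, -0.09, 0.004]
2.882 [-0.019, -0.18, 0.006]
2.732 [-0.009, -0.269, 0.008]
2.582 [0.014, -0.356, 0.011]
2.432 [0.05, -0.438, 0.013]
2.282 [0.097, -0.515, 0.016]
2.132 [0.156, -0.583, 0.018]
1.982 [0.224, -0.642, 0.02]
```

drive_tool(
  deltas=[
    [[-1, -0.015, -0.09, 0.004, 0, 0, 0], [-1, -0.019, -0.18, 0.006, 0, 0, 0], [-1, -0.009, -0.269, 0.008, 0, 0, 0], [-1, 0.014, -0.356, 0.011, 0, 0, 0], [-1, 0.014, -0.356, 0.011, 0, 0, 0]],
  ],
)

```text
t: 8.68
tcp_pos: [0.4958, 0.0167, 0.1282]
orientation: [-0.003, 0.994, -0.112, 0.0]
contact_force: [-2.7, 3.6, 5.5]
grip_width: 0.169
```

```bash
python3 -c "
from h import *
p0=np.pi+.04
arc([2.58-.15*i for i in range(1,9)],.129,p0)"
```

```text
t 8.68 r 0.0606 phi 2.562 z 0.1282 Frad 4.2 Ftan 1.6 fz 5.5 tz [0.56 0.56 0.03] w 0.169
2.43 [0.038, -0.07, 0.002]
2.28 [0.086, -0.146, 0.004]
2.13 [0.144, -0.214, 0.006]
1.98 [0.212, -0.273, 0.009]
1.83 [0.289, -0.321, 0.011]
1.68 [0.371, -0.356, 0.013]
1.53 [0.458, -0.379, 0.015]
1.38 [0.547, -0.389, 0.017]
```

drive_tool(
  deltas=[
    [[-1, 0.038, -0.07, 0.003, 0, 0, 0], [-1, 0.086, -0.146, 0.005, 0, 0, 0], [-1, 0.144, -0.214, 0.007, 0, 0, 0], [-1, 0.212, -0.273, 0.009, 0, 0, 0], [-1, 0.212, -0.273, 0.009, 0, 0, 0]],
  ],
)

```text
t: 9.3
tcp_pos: [0.5234, 0.0399, 0.1275]
orientation: [-0.004, 0.994, -0.112, 0.0]
contact_force: [-0.1, 4.9, 5.3]
grip_width: 0.168
```

```bash
python3 -c "
from h import *
p0=np.pi+.04
arc([1.98-.1*i for i in range(1,9)],.129,p0)"
```

```text
t 9.3 r 0.061 phi 1.96 z 0.1275 Frad 4.5 Ftan 1.7 fz 5.3 tz [0.79 0.17 0.04] w 0.168
1.88 [0.046, -0.018, 0.002]
1.78 [0.099, -0.046, 0.004]
1.68 [0.155, -0.068, 0.005]
1.58 [0.212, -0.085, 0.006]
1.48 [0.271, -0.096, 0.008]
1.38 [0.331, -0.101, 0.009]
1.28 [0.391, -0.1, 0.01]
1.18 [0.45, -0.093, 0.012]
```

```bash
sed -i "s/^C=.*/C=np.array([.5463,-.0152])/" h.py
python3 -c "
from h import *
arc([1.95-.1*i for i in range(1,5)],.129,np.pi+.04)"
```

```text
t 9.3 r 0.0597 phi 1.965 z 0.1275 Frad 4.5 Ftan 1.8 fz 5.3 tz [0.79 0.17 0.04] w 0.168
1.85 [0.057, -0.039, 0.003]
1.75 [0.111, -0.066, 0.004]
1.65 [0.167, -0.086, 0.006]
1.55 [0.225, -0.101, 0.007]
```

drive_tool(
  deltas=[
    [[-1, 0.057, -0.039, 0.0, 0, 0, 0], [-1, 0.111, -0.066, 0.0, 0, 0, 0], [-1, 0.167, -0.086, 0.0, 0, 0, 0], [-1, 0.167, -0.086, 0.0, 0, 0, 0]],
  ],
)

```text
t: 9.8
tcp_pos: [0.5424, 0.0447, 0.1273]
orientation: [-0.004, 0.994, -0.112, 0.001]
contact_force: [1.1, -4.4, -1.9]
grip_width: 0.169
```

```bash
python3 -c "
from h import *
arc([1.65-.1*i for i in range(1,5)],.129,np.pi+.04)"
```

```text
t 9.8 r 0.06 phi 1.636 z 0.1273 Frad -4.5 Ftan 0.8 fz -1.9 tz [-1.04 -0.21 -0.03] w 0.169
1.55 [0.05, -0.012, 0.004]
1.45 [0.109, -0.021, 0.006]
1.35 [0.169, -0.025, 0.007]
1.25 [0.229, -0.022, 0.008]
```

```bash
sed -i "s/^C=.*/C=np.array([.5464,-.0157])/" h.py
python3 -c "
from h import *
arc([1.65-.1*i for i in range(1,5)],.129,np.pi+.04)"
```

```text
t 9.8 r 0.0605 phi 1.637 z 0.1273 Frad -4.5 Ftan 0.8 fz -1.9 tz [-1.04 -0.21 -0.03] w 0.169
1.55 [0.052, -0.008, 0.004]
1.45 [0.112, -0.017, 0.006]
1.35 [0.171, -0.02, 0.007]
1.25 [0.231, -0.017, 0.008]
```

drive_tool(
  deltas=[
    [[-1, 0.052, -0.008, 0.003, 0, 0, 0], [-1, 0.112, -0.017, 0.005, 0, 0, 0], [-1, 0.112, -0.017, 0.005, 0, 0, 0]],
  ],
)

```text
t: 10.18
tcp_pos: [0.5548, 0.0441, 0.1269]
orientation: [-0.004, 0.994, -0.112, 0.001]
contact_force: [1.3, 0.9, 3.1]
grip_width: 0.173
```

```bash
python3 -c "
from h import *
arc([1.45-.1*i for i in range(1,5)],.129,np.pi+.04)"
```

```text
t 10.18 r 0.0604 phi 1.432 z 0.1269 Frad 1.0 Ftan 1.2 fz 3.1 tz [ 0.05 -0.15 -0.03] w 0.173
1.35 [0.049, 0.001, 0.003]
1.25 [0.109, 0.004, 0.004]
1.15 [0.169, 0.013, 0.005]
1.05 [0.227, 0.028, 0.007]
```

drive_tool(
  deltas=[
    [[-1, 0.049, 0.001, 0.001, 0, 0, 0], [-1, 0.109, 0.004, 0.002, 0, 0, 0], [-1, 0.109, 0.004, 0.002, 0, 0, 0]],
  ],
)

```text
t: 10.55
tcp_pos: [0.5662, 0.0411, 0.1268]
orientation: [-0.004, 0.994, -0.112, 0.002]
contact_force: [2.7, 2.2, 2.9]
grip_width: 0.17
```

```bash
python3 -c "
from h import *
arc([1.25-.1*i for i in range(1,5)],.129,np.pi+.04)"
```

```text
t 10.55 r 0.0602 phi 1.235 z 0.1268 Frad 3.0 Ftan 1.8 fz 2.9 tz [ 0.33 -0.31 -0.  ] w 0.17
1.15 [0.05, 0.01, 0.004]
1.05 [0.108, 0.024, 0.006]
0.95 [0.165, 0.045, 0.007]
0.85 [0.219, 0.07, 0.008]
```

drive_tool(
  deltas=[
    [[-1, 0.05, 0.009, 0.002, 0, 0, 0], [-1, 0.108, 0.022, 0.003, 0, 0, 0], [-1, 0.108, 0.022, 0.003, 0, 0, 0]],
  ],
)

```text
t: 10.92
tcp_pos: [0.577, 0.0362, 0.1266]
orientation: [-0.004, 0.994, -0.112, 0.002]
contact_force: [2.8, 1.2, 3.8]
grip_width: 0.169
```

```bash
python3 -c "
from h import *
arc([1.05-.1*i for i in range(1,5)],.129,np.pi+.04)"
```

```text
t 10.93 r 0.0603 phi 1.038 z 0.1266 Frad 2.5 Ftan 1.8 fz 3.8 tz [ 0.06 -0.19  0.04] w 0.169
0.95 [0.049, 0.021, 0.005]
0.85 [0.103, 0.046, 0.006]
0.75 [0.154, 0.078, 0.007]
0.65 [0.202, 0.114, 0.008]
```

drive_tool(
  deltas=[
    [[-1, 0.049, 0.021, 0.002, 0, 0, 0], [-1, 0.104, 0.045, 0.003, 0, 0, 0], [-1, 0.104, 0.045, 0.003, 0, 0, 0]],
  ],
)

```text
t: 11.3
tcp_pos: [0.5867, 0.029, 0.1264]
orientation: [-0.004, 0.994, -0.112, 0.003]
contact_force: [2.3, 0.1, 2.7]
grip_width: 0.17
```

```bash
python3 -c "
from h import *
arc([.85-.1*i for i in range(1,5)],.129,np.pi+.04)"
```

```text
t 11.3 r 0.0602 phi 0.837 z 0.1264 Frad 1.6 Ftan 1.6 fz 2.7 tz [-0.09 -0.23  0.  ] w 0.17
0.75 [0.043, 0.029, 0.005]
0.65 [0.091, 0.065, 0.006]
0.55 [0.135, 0.106, 0.007]
0.45 [0.175, 0.151, 0.008]
```

drive_tool(
  deltas=[
    [[-1, 0.043, 0.029, 0.002, 0, 0, 0], [-1, 0.091, 0.065, 0.003, 0, 0, 0], [-1, 0.091, 0.065, 0.003, 0, 0, 0]],
  ],
)

```text
t: 11.68
tcp_pos: [0.5947, 0.0201, 0.1261]
orientation: [-0.003, 0.994, -0.113, 0.003]
contact_force: [2.3, 0.7, 5.2]
grip_width: 0.171
```

```bash
python3 -c "
from h import *
arc([.65-.1*i for i in range(1,5)],.129,np.pi+.04)"
```

```text
t 11.68 r 0.0601 phi 0.637 z 0.1261 Frad 2.3 Ftan 0.8 fz 5.2 tz [-0.05 -0.31 -0.01] w 0.171
0.55 [0.037, 0.037, 0.004]
0.45 [0.077, 0.082, 0.005]
0.35 [0.112, 0.13, 0.007]
0.25 [0.142, 0.182, 0.008]
```

drive_tool(
  deltas=[
    [[-1, 0.037, 0.037, 0.001, 0, 0, 0], [-1, 0.077, 0.082, 0.001, 0, 0, 0], [-1, 0.077, 0.082, 0.001, 0, 0, 0]],
  ],
)

```text
t: 12.05
tcp_pos: [0.6008, 0.0097, 0.126]
orientation: [-0.003, 0.994, -0.113, 0.003]
contact_force: [3.1, -0.7, 2.9]
grip_width: 0.17
```

```bash
python3 -c "
from h import *
arc([.45-.1*i for i in range(1,5)],.129,np.pi+.04)"
```

```text
t 12.05 r 0.06 phi 0.436 z 0.126 Frad 2.5 Ftan 1.9 fz 2.9 tz [-0.14 -0.3   0.  ] w 0.17
0.35 [0.03, 0.043, 0.005]
0.25 [0.06, 0.094, 0.007]
0.15 [0.085, 0.149, 0.008]
0.05 [0.104, 0.206, 0.009]
```

drive_tool(
  deltas=[
    [[-1, 0.03, 0.043, 0.002, 0, 0, 0], [-1, 0.06, 0.094, 0.003, 0, 0, 0], [-1, 0.06, 0.094, 0.003, 0, 0, 0]],
  ],
)

```text
t: 12.42
tcp_pos: [0.6047, -0.0015, 0.1256]
orientation: [-0.003, 0.994, -0.113, 0.004]
contact_force: [1.8, 0.1, 4.6]
grip_width: 0.174
```

```bash
python3 -c "
from h import *
arc([.25-.1*i for i in range(1,5)],.129,np.pi+.04)"
```

```text
t 12.43 r 0.06 phi 0.24 z 0.1256 Frad 1.8 Ftan 0.3 fz 4.6 tz [ 0.   -0.14 -0.02] w 0.174
0.15 [0.021, 0.049, 0.005]
0.05 [0.041, 0.106, 0.006]
-0.05 [0.054, 0.165, 0.007]
-0.15 [0.062, 0.224, 0.008]
```

drive_tool(
  deltas=[
    [[-1, 0.021, 0.049, 0.001, 0, 0, 0], [-1, 0.041, 0.106, 0.002, 0, 0, 0], [-1, 0.041, 0.106, 0.002, 0, 0, 0]],
  ],
)

```text
t: 12.8
tcp_pos: [0.6064, -0.0127, 0.1254]
orientation: [-0.003, 0.994, -0.113, 0.004]
contact_force: [3.3, 3.7, 4.6]
grip_width: 0.165
```

```bash
python3 -c "
from h import *
arc([.05-.1*i for i in range(1,5)],.129,np.pi+.04)"
```

```text
t 12.8 r 0.0601 phi 0.05 z 0.1254 Frad 3.4 Ftan -3.6 fz 4.6 tz [ 0.72 -0.15 -0.01] w 0.165
-0.05 [0.013, 0.059, 0.005]
-0.15 [0.021, 0.118, 0.006]
-0.25 [0.022, 0.178, 0.007]
-0.35 [0.018, 0.238, 0.007]
```

drive_tool(
  deltas=[
    [[-1, 0.007, 0.03, 0.0, 0, 0, 0], [-1, 0.013, 0.059, 0.001, 0, 0, 0], [-1, 0.013, 0.059, 0.001, 0, 0, 0]],
  ],
)

```text
t: 13.18
tcp_pos: [0.6064, -0.0183, 0.1253]
orientation: [-0.004, 0.994, -0.113, 0.004]
contact_force: [2.6, 6.9, 4.7]
grip_width: 0.168
```

```bash
python3 -c "
from h import *
arc([-.05-.05*i for i in range(1,5)],.129,np.pi+.04)"
```

```text
t 13.18 r 0.06 phi -0.044 z 0.1253 Frad 2.3 Ftan -7.0 fz 4.7 tz [ 1.18 -0.27 -0.02] w 0.168
-0.1 [0.005, 0.034, 0.005]
-0.15 [0.008, 0.063, 0.005]
-0.2 [0.01, 0.093, 0.005]
-0.25 [0.01, 0.123, 0.006]
```

drive_tool(
  deltas=[
    [[-1, 0.003, 0.02, 0.0, 0, 0, 0], [-1, 0.005, 0.034, 0.0, 0, 0, 0], [-1, 0.005, 0.034, 0.0, 0, 0, 0]],
  ],
)

```text
t: 13.55
tcp_pos: [0.6062, -0.0211, 0.1253]
orientation: [-0.004, 0.994, -0.113, 0.004]
contact_force: [3.5, 7.7, 3.8]
grip_width: 0.167
```

```bash
python3 -c "
from h import *
arc([-.1-.05*i for i in range(1,5)],.129,np.pi+.04)"
```

```text
t 13.55 r 0.06 phi -0.091 z 0.1253 Frad 2.7 Ftan -8.0 fz 3.8 tz [ 1.47 -0.29  0.03] w 0.167
-0.15 [0.003, 0.036, 0.005]
-0.2 [0.005, 0.066, 0.005]
-0.25 [0.005, 0.096, 0.006]
-0.3 [0.004, 0.125, 0.006]
```

drive_tool(
  deltas=[
    [[-1, 0.002, 0.02, 0.0, 0, 0, 0], [-1, 0.003, 0.036, 0.0, 0, 0, 0], [-1, 0.003, 0.036, 0.0, 0, 0, 0]],
  ],
)

```text
t: 13.92
tcp_pos: [0.6058, -0.0241, 0.1253]
orientation: [-0.005, 0.994, -0.113, 0.004]
contact_force: [3.5, 9.4, 2.7]
grip_width: 0.168
```

```bash
python3 -c "
from h import *
arc([-.15-.05*i for i in range(1,5)],.129,np.pi+.04)"
```

```text
t 13.93 r 0.06 phi -0.14 z 0.1253 Frad 2.1 Ftan -9.8 fz 2.7 tz [ 1.49 -0.48  0.04] w 0.168
-0.2 [0.002, 0.036, 0.006]
-0.25 [0.002, 0.066, 0.006]
-0.3 [0.001, 0.096, 0.006]
-0.35 [-0.002, 0.126, 0.007]
```

drive_tool(
  deltas=[
    [[-1, 0.001, 0.02, 0.0, 0, 0, 0], [-1, 0.002, 0.034, 0.0, 0, 0, 0], [-1, 0.002, 0.034, 0.0, 0, 0, 0]],
  ],
)

```text
t: 14.3
tcp_pos: [0.6054, -0.0267, 0.1253]
orientation: [-0.005, 0.994, -0.113, 0.004]
contact_force: [3.8, 9.5, 3.1]
grip_width: 0.166
```

```bash
python3 -c "
from h import *
arc([-.19-.03*i for i in range(1,3)],.129,np.pi+.04);print(sense()['contact_force'])"
```

```text
t 14.3 r 0.06 phi -0.184 z 0.1253 Frad 1.9 Ftan -10.0 fz 3.1 tz [ 1.61 -0.43  0.06] w 0.166
-0.22 [0.001, 0.021, 0.006]
-0.25 [0.0, 0.039, 0.006]
[3.75241821 9.48813258 3.09986854]
```

drive_tool(
  deltas=[
    [[-0.3, 0, 0, 0, 0, 0, 0], [-0.3, 0, 0, 0, 0, 0, 0], [-0.3, 0, 0, 0, 0, 0, 0]],
  ],
)

```text
t: 14.68
tcp_pos: [0.6051, -0.0269, 0.1251]
orientation: [-0.005, 0.994, -0.113, 0.004]
contact_force: [-0.8, 0.8, 1.1]
grip_width: 0.353
```

```bash
python3 -c "
from h import *
arc([-.19-.03*i for i in range(1,3)],.129,np.pi+.04);print(sense()['contact_force'])
snap('wrist','w6');snap('scene','s6')"
```

```text
t 14.68 r 0.0597 phi -0.188 z 0.1251 Frad -1.0 Ftan -0.6 fz 1.1 tz [-0.11  0.04 -0.01] w 0.353
-0.22 [0.003, 0.019, 0.004]
-0.25 [0.003, 0.037, 0.004]
[-0.84281121  0.81200434  1.05843994]
```

View pics/w6.png

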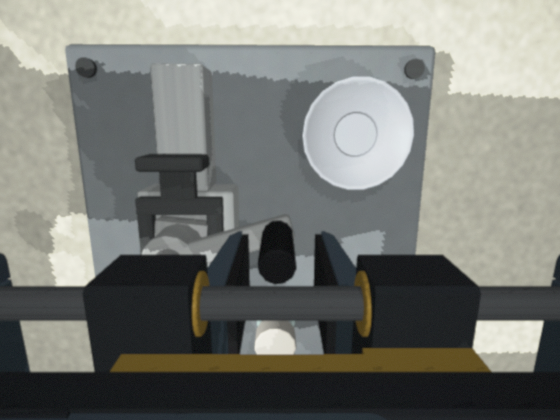

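drive_tool(
  deltas=[
    [[-1, 0, 0, 0, 0, 0, 0], [-1, 0, 0, 0, 0, 0, 0], [-1, 0, 0, 0, 0, 0, 0], [-1, 0, 0, 0, 0, 0, 0]],
  ],
  newtons=45,
)

```text
t: 15.28
tcp_pos: [0.6038, -0.0266, 0.1248]
orientation: [-0.005, 0.994, -0.113, 0.002]
contact_force: [-6.3, 0.5, 2.8]
grip_width: 0.165
```

drive_tool(
  deltas=[
    [[-1, 0, 0.01, 0, 0, 0, 0], [-1, 0, 0.02, 0, 0, 0, 0], [-1, 0, 0.02, 0, 0, 0, 0]],
  ],
)

```text
t: 15.65
tcp_pos: [0.6036, -0.0285, 0.1249]
orientation: [-0.005, 0.994, -0.113, 0.002]
contact_force: [1.1, 4.0, 2.7]
grip_width: 0.167
```

drive_tool(
  deltas=[
    [[-1, 0, 0.01, 0, 0, 0, 0], [-1, 0, 0.02, 0, 0, 0, 0], [-1, 0, 0.02, 0, 0, 0, 0]],
  ],
)

```text
t: 16.02
tcp_pos: [0.6035, -0.0305, 0.125]
orientation: [-0.005, 0.994, -0.113, 0.003]
contact_force: [2.1, 4.2, 2.0]
grip_width: 0.164
```

drive_tool(
  deltas=[
    [[-1, 0, 0.01, 0, 0, 0, 0], [-1, -0.001, 0.02, 0, 0, 0, 0], [-1, -0.001, 0.02, 0, 0, 0, 0]],
  ],
)

```text
t: 16.4
tcp_pos: [0.6034, -0.0324, 0.125]
orientation: [-0.006, 0.994, -0.113, 0.003]
contact_force: [3.7, 6.1, 0.6]
grip_width: 0.166
```

drive_tool(
  deltas=[
    [[-1, -0.001, 0.01, 0, 0, 0, 0], [-1, -0.001, 0.02, 0, 0, 0, 0], [-1, -0.001, 0.02, 0, 0, 0, 0]],
  ],
)

```text
t: 16.77
tcp_pos: [0.6032, -0.0342, 0.125]
orientation: [-0.006, 0.994, -0.113, 0.004]
contact_force: [4.1, 5.4, 1.0]
grip_width: 0.173
```

```bash
python3 -c "
from h import *
arc([-.22],.129,np.pi+.04);print(sense()['contact_force'])
snap('wrist','w7')"
```

```text
t 16.77 r 0.0597 phi -0.315 z 0.125 Frad 2.2 Ftan -6.4 fz 1.0 tz [ 1.08 -0.46 -0.02] w 0.173
-0.22 [0.005, -0.056, 0.004]
[4.103971   5.40547403 1.04116265]
```

View pics/w7.png

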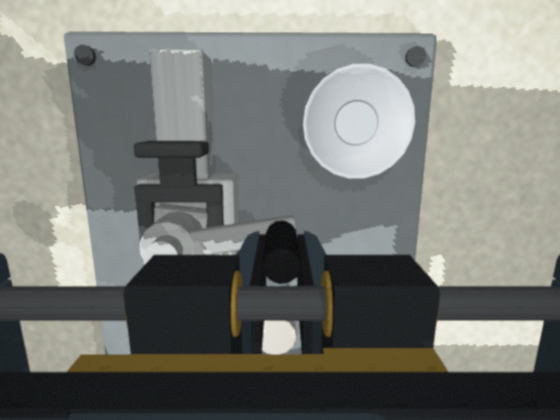

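Run:
```python
import cv2,numpy as np
A=[]
for n in('w6','w7'):
    im=cv2.imread(f'pics/{n}.png')[195:295,130:330]
    A.append(cv2.convertScaleAbs(cv2.resize(im,None,fx=4,fy=4,interpolation=2),alpha=2,beta=30)[:300*4//4+100-100] if 0 else cv2.convertScaleAbs(cv2.resize(im,None,fx=4,fy=3,interpolation=2),alpha=2,beta=30))
cv2.imwrite('pics/w67.png',np.vstack(A))
```

```text
(no output)
```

View pics/w67.png

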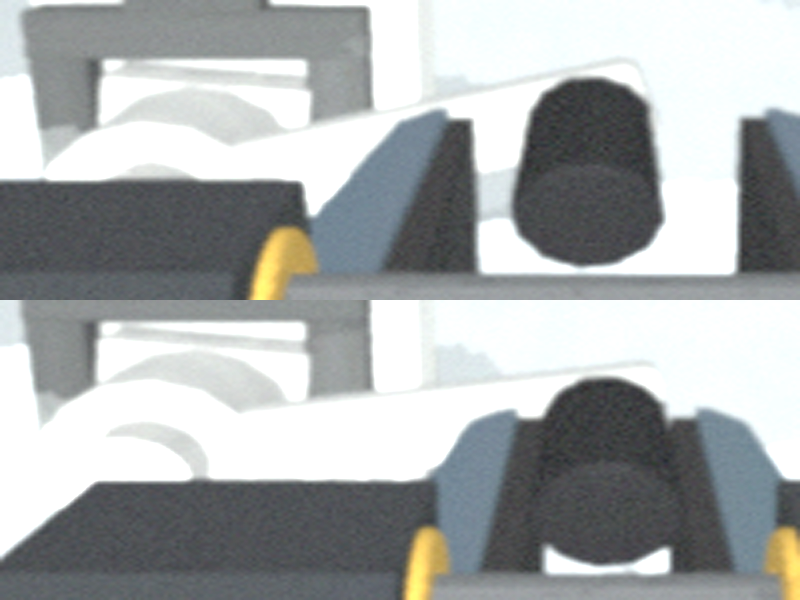

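Run:
```python
from h import *
for n,u,v in(('w6',277.1,266.7),('w7',282.9,266)):
    d=load(n)
    for z in(.134,.1345):
        p=onz(d,u,v,z); e=p[:2]-[.5452,-.0165]; print(n,p,np.hypot(*e),np.arctan2(e[1],e[0]), 'C2',np.arctan2(*(p[:2]-C)[::-1]))
d=load('w5');print(proj(d,[.4853,-.0188,.138]),proj(d,[.4853,-.0188,.095]))
# arm edge direction on z=.0905: w6 (130+x/4,195+y/3)
for n,a,b in(('w6',(300,125),(610,62)),('w7',(260,106),(630,65))):
    d=load(n);P=[onz(d,130+x/4,195+y/3,.0895)[:2] for x,y in(a,b)];e=P[1]-P[0];print(n,P,np.arctan2(e[1],e[0]))
```

```text
w6 [ 0.60456884 -0.01335681  0.134     ] 0.0594519891382063 0.05289403450948583 C2 0.04026078517537379
w6 [ 0.60461952 -0.01315234  0.1345    ] 0.05951374649622423 0.05627988072630206 C2 0.043731628379994066
w7 [ 0.60500822 -0.02088314  0.134     ] 0.05996861424794656 -0.07315578025031444 C2 -0.08820758313477269
w7 [ 0.60505032 -0.0206785   0.1345    ] 0.05999600531075372 -0.06970280065238305 C2 -0.08468152044420926
[288.6 298.5] [287.5 258.4]
w6 [array([ 0.56744817, -0.00683052]), array([ 0.60910113, -0.00490449])] 0.04620712363196528
w7 [array([ 0.56150051, -0.00959942]), array([ 0.60959726, -0.01325003])] -0.07575618917294812
```

drive_tool(
  deltas=[
    [[-1, 0.001, 0.01, 0, 0, 0, 0], [-1, 0.002, 0.02, 0, 0, 0, 0], [-1, 0.002, 0.02, 0, 0, 0, 0]],
  ],
  newtons=60,
)

```text
t: 17.2
tcp_pos: [0.6031, -0.0359, 0.125]
orientation: [-0.006, 0.994, -0.113, 0.004]
contact_force: [2.3, 8.0, -0.4]
grip_width: 0.163
```

drive_tool(
  deltas=[
    [[-1, 0.001, 0.01, 0, 0, 0, 0], [-1, 0.002, 0.02, 0, 0, 0, 0], [-1, 0.002, 0.02, 0, 0, 0, 0]],
  ],
)

```text
t: 17.58
tcp_pos: [0.6029, -0.0375, 0.1249]
orientation: [-0.006, 0.994, -0.113, 0.004]
contact_force: [2.1, 7.6, 1.3]
grip_width: 0.165
```

```bash
cat > look.py <<'E'
import sys
from h import *
n=sys.argv[1]
d=snap('wrist',n);s=sense();print(s['t'],s['tcp_pos'].__repr__(),np.round(s['contact_force'],1),np.round(s['torque'],2))
im=cv2.imread(f'pics/{n}.png')[195:295,130:330]
cv2.imwrite(f'pics/{n}c.png',cv2.convertScaleAbs(cv2.resize(im,None,fx=4,fy=4,interpolation=2),alpha=2,beta=30))
E
python3 look.py w8
```

```text
17.625 array([ 0.60293179, -0.03752492,  0.1248635 ]) [1.6 7.8 1.8] [ 1.42 -0.18  0.  ]
```

View pics/w8c.png

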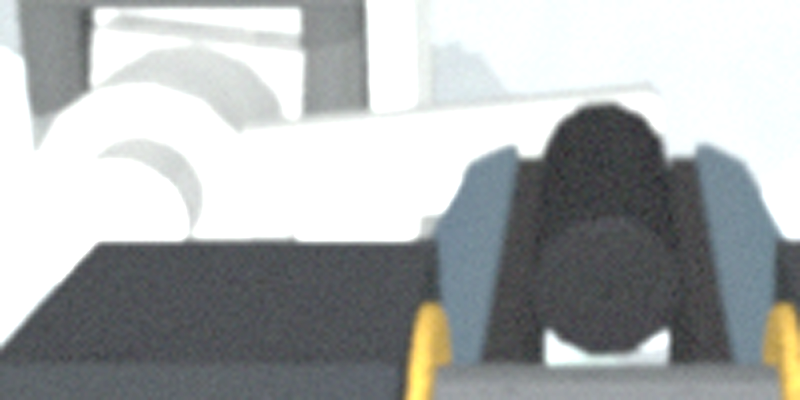

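drive_tool(
  deltas=[
    [[-1, 0.001, 0.01, 0, 0, 0, 0], [-1, 0.002, 0.02, 0, 0, 0, 0], [-1, 0.002, 0.02, 0, 0, 0, 0]],
  ],
)

```text
t: 18.0
tcp_pos: [0.6028, -0.0391, 0.1248]
orientation: [-0.007, 0.994, -0.113, 0.004]
contact_force: [0.6, 9.5, 1.2]
grip_width: 0.162
```

drive_tool(
  deltas=[
    [[-1, 0.001, 0.01, 0, 0, 0, 0], [-1, 0.002, 0.02, 0, 0, 0, 0], [-1, 0.002, 0.02, 0, 0, 0, 0]],
  ],
)

```text
t: 18.38
tcp_pos: [0.6025, -0.0404, 0.1248]
orientation: [-0.007, 0.994, -0.113, 0.004]
contact_force: [1.3, 10.1, 2.0]
grip_width: 0.163
```

```bash
python3 look.py w9
```

```text
18.425 array([ 0.60256781, -0.04042816,  0.12479349]) [1.9 9.3 2.7] [ 1.67 -0.17  0.02]
```

View pics/w9c.png

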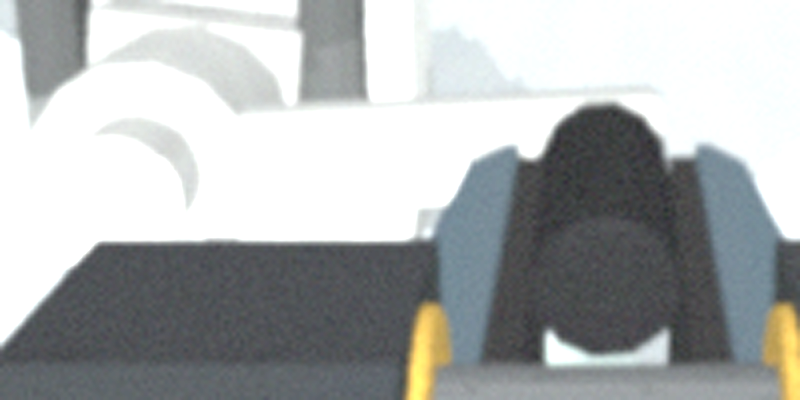

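drive_tool(
  deltas=[
    [[-1, 0, 0.01, 0, 0, 0, 0], [-1, 0, 0.02, 0, 0, 0, 0], [-1, 0, 0.02, 0, 0, 0, 0]],
  ],
)

```text
t: 18.8
tcp_pos: [0.6023, -0.0418, 0.1247]
orientation: [-0.008, 0.994, -0.113, 0.004]
contact_force: [3.1, 9.6, 1.9]
grip_width: 0.166
```

drive_tool(
  deltas=[
    [[-1, 0, 0.01, 0, 0, 0, 0], [-1, 0, 0.02, 0, 0, 0, 0], [-1, 0, 0.02, 0, 0, 0, 0]],
  ],
)

```text
t: 19.18
tcp_pos: [0.602, -0.0431, 0.1247]
orientation: [-0.008, 0.993, -0.113, 0.004]
contact_force: [1.5, 10.6, 2.0]
grip_width: 0.161
```

```bash
python3 look.py w10;python3 look.py w11
```

```text
19.225 array([ 0.60200503, -0.04310486,  0.12472545]) [ 2.1 10.5  1.4] [ 1.81 -0.31  0.02]
19.275 array([ 0.60199785, -0.04309597,  0.12471637]) [ 1.8 10.2  2.1] [ 1.78 -0.28  0.05]
```

View pics/w10c.png

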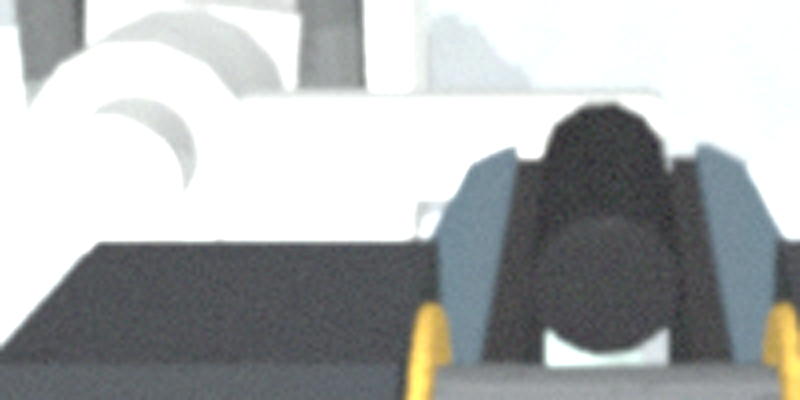

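drive_tool(
  deltas=[
    [[-1, 0, 0.01, 0, 0, 0, 0], [-1, 0, 0.02, 0, 0, 0, 0], [-1, 0, 0.02, 0, 0, 0, 0]],
  ],
)

```text
t: 19.65
tcp_pos: [0.6017, -0.0444, 0.1247]
orientation: [-0.009, 0.993, -0.113, 0.004]
contact_force: [2.6, 10.0, 3.0]
grip_width: 0.164
```

drive_tool(
  deltas=[
    [[-1, -0.001, 0.01, 0, 0, 0, 0], [-1, -0.002, 0.02, 0, 0, 0, 0], [-1, -0.002, 0.02, 0, 0, 0, 0]],
  ],
)

```text
t: 20.02
tcp_pos: [0.6014, -0.0457, 0.1247]
orientation: [-0.009, 0.993, -0.113, 0.004]
contact_force: [3.4, 10.5, 1.8]
grip_width: 0.166
```

```bash
python3 look.py w12;python3 look.py w13
```

```text
20.075 array([ 0.6013441 , -0.04564618,  0.12464342]) [ 3.2 10.5  2.1] [ 1.82 -0.44  0.02]
20.125 array([ 0.60136798, -0.04564658,  0.12466274]) [ 1.9 10.3  0.9] [ 1.78 -0.38  0.02]
```

View pics/w13c.png

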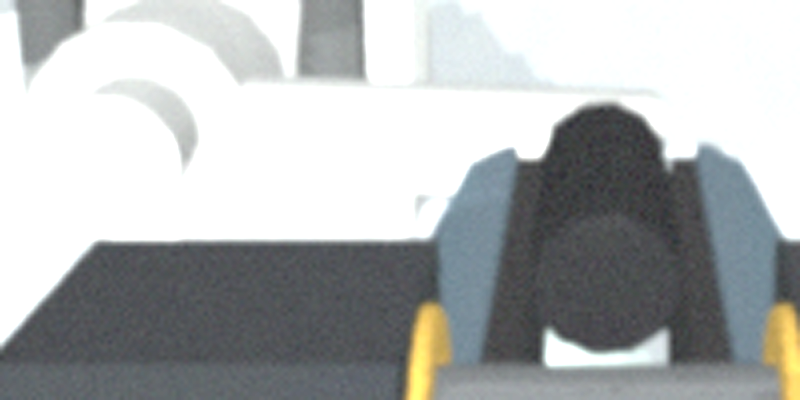

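Run:
```python
import cv2,numpy as np
A=[cv2.convertScaleAbs(cv2.resize(cv2.imread(f'pics/{n}.png')[y:y+75,120:245],None,fx=6,fy=6,interpolation=2)[:290] if 0 else cv2.resize(cv2.imread(f'pics/{n}.png')[y:y+58,120:245],None,fx=5,fy=5,interpolation=2),alpha=1.3,beta=0) for n,y in(('w8',170),('w13',160))]
cv2.imwrite('pics/w13d.png',np.vstack(A))
```

```text
(no output)
```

View pics/w13d.png

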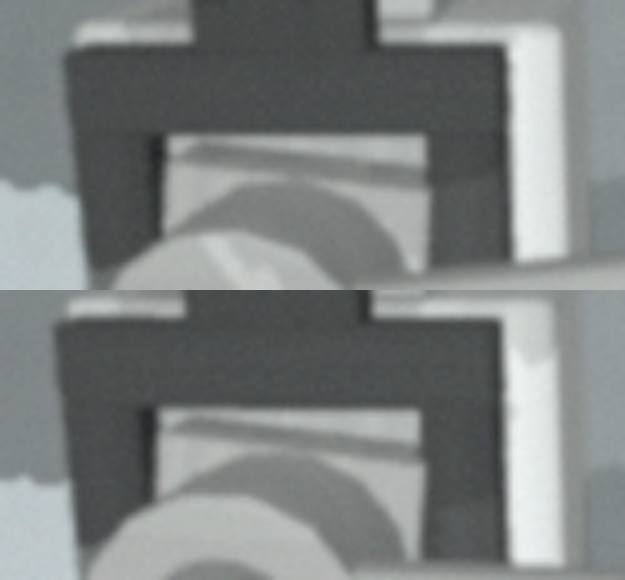

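drive_tool(
  deltas=[
    [[-1, -0.001, 0.015, 0, 0, 0, 0], [-1, -0.002, 0.03, 0, 0, 0, 0], [-1, -0.002, 0.03, 0, 0, 0, 0]],
  ],
)

```text
t: 20.5
tcp_pos: [0.6007, -0.0479, 0.1246]
orientation: [-0.01, 0.993, -0.114, 0.005]
contact_force: [3.0, 11.0, 0.6]
grip_width: 0.16
```

```bash
python3 look.py w14;python3 look.py w15; python3 look.py w16
```

```text
20.55 array([ 0.60072842, -0.04784657,  0.12461636]) [ 3.6 11.2  1.7] [ 1.81 -0.39  0.01]
20.6 array([ 0.6007289 , -0.04783944,  0.12461255]) [ 2.9 10.7  1.6] [ 1.87 -0.34 -0.02]
20.65 array([ 0.60073351, -0.04785477,  0.1246213 ]) [ 2.9 10.1  1.1] [ 1.78 -0.42  0.02]
```

drive_tool(
  deltas=[
    [[-1, -0.001, 0.01, 0, 0, 0, 0], [-1, -0.002, 0.02, 0, 0, 0, 0], [-1, -0.002, 0.02, 0, 0, 0, 0]],
  ],
)

```text
t: 21.02
tcp_pos: [0.6004, -0.049, 0.1246]
orientation: [-0.011, 0.993, -0.114, 0.005]
contact_force: [2.7, 11.0, 1.6]
grip_width: 0.164
```

```bash
python3 look.py w17;python3 look.py w18; python3 look.py w19
```

```text
21.075 array([ 0.60036588, -0.04898962,  0.12460546]) [ 2.7 10.9  0.9] [ 1.91 -0.4   0.01]
21.125 array([ 0.60035542, -0.04904065,  0.1245935 ]) [ 4.1 11.6  2.1] [ 1.89 -0.39 -0.04]
21.175 array([ 0.60035462, -0.04903454,  0.12459734]) [ 2.4 10.8  1. ] [ 1.87 -0.41 -0.  ]
```

View pics/w19c.png

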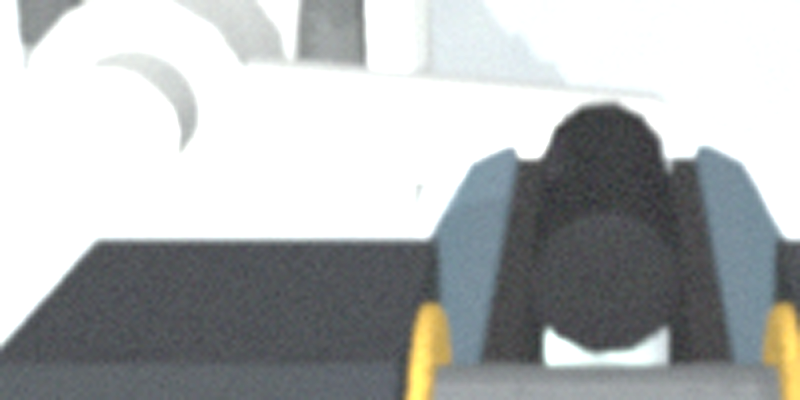

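drive_tool(
  deltas=[
    [[-0.3, 0, 0, 0, 0, 0, 0], [-0.3, 0, 0, 0, 0, 0, 0], [-0.3, 0, 0, 0, 0, 0, 0], [-0.3, 0, 0, -0.3, 0, 0, 0], [-0.3, 0, 0, -0.7, 0, 0, 0], [-0.3, 0, 0, -1, 0, 0, 0], [-0.3, 0, 0, -1, 0, 0, 0]],
  ],
)

```text
t: 22.05
tcp_pos: [0.6002, -0.0514, 0.2269]
orientation: [-0.01, 0.993, -0.114, 0.007]
contact_force: [0.2, 0.2, -0.8]
grip_width: 0.352
```

```bash
python3 -c "
from h import *
s=sense();print(s['tcp_pos'],s['contact_force'])
snap('wrist','w20');snap('scene','s20')
im=cv2.imread('pics/s20.png')[190:310,205:345];cv2.imwrite('pics/s20c.png',cv2.convertScaleAbs(cv2.resize(im,None,fx=5,fy=5,interpolation=2),alpha=1.6,beta=10))"
```

```text
[ 0.60022611 -0.05143121  0.22685815] [ 0.23822298  0.22713958 -0.84604468]
```

View pics/w20.png

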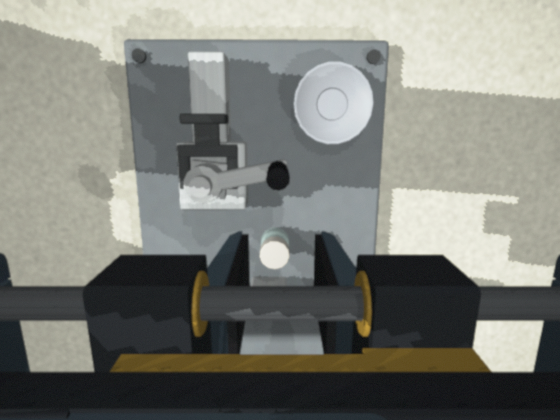

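View pics/s20c.png

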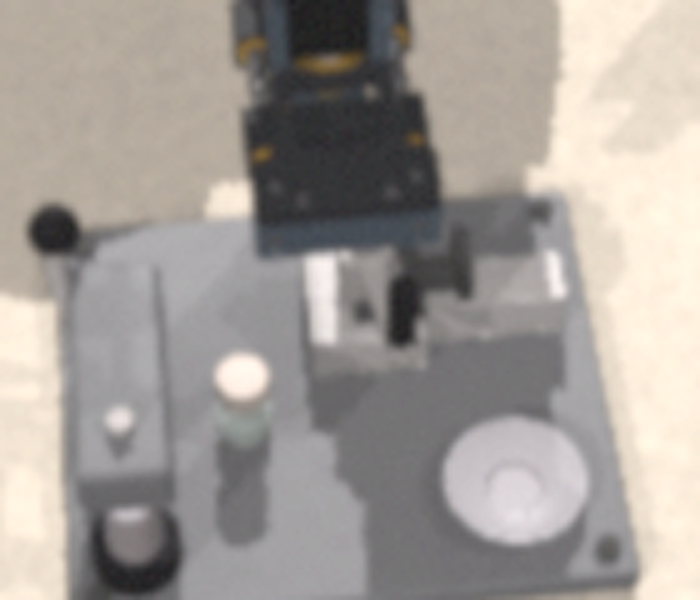

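Run:
```python
from h import *
d=load('w20')
im=cv2.imread('pics/w20.png')[100:220,150:310];cv2.imwrite('pics/w20c.png',cv2.convertScaleAbs(cv2.resize(im,None,fx=5,fy=5,interpolation=2),alpha=1.5,beta=5))
p=onz(d,278,178,.134)[:2];e=p-[.5452,-.0165];print(p,np.hypot(*e),np.arctan2(e[1],e[0]))
```

```text
[ 0.60483294 -0.01813512] 0.05965535280361806 -0.02741293104441523
```

View pics/w20c.png

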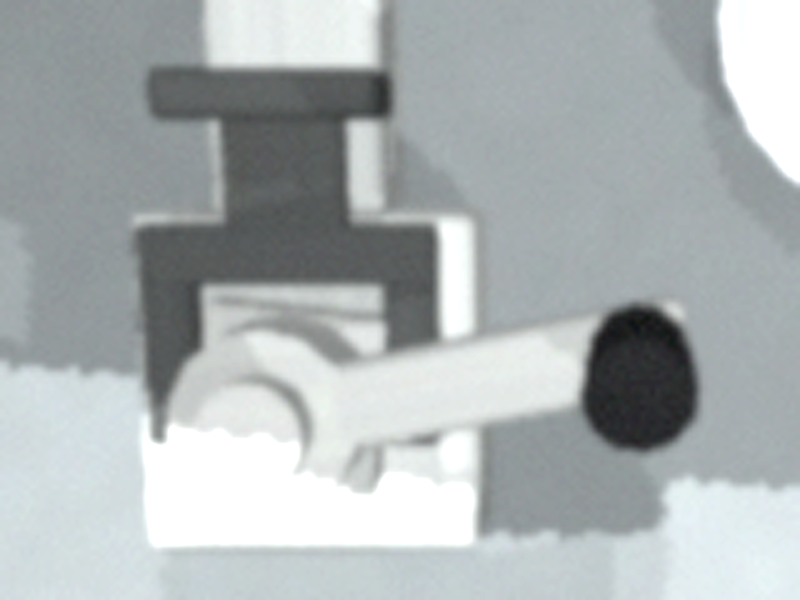

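```bash
python3 -c "
from bench import *
print(sense()['t'],close_job())"
```

```text
the job is handed in; nothing more can be done
22.15 None
```

I pushed the keeper home, cranked the lock nut down onto the set nut and tightened it to about 0.69 N m by feel. The job was handed in at 22 s, and no verdict was reported.

- **Keeper:** it came up against its stop at about 62 N. The scene camera measured 29 mm of travel, and the fork was still round the set nut in the last wrist view.
- **Tightening:** the final push was about 11.5 N square to the arm. Single force readings varied by about 0.5–0.8 N, so the torque could be 0.64–0.72 N m. I first gripped the handle at 25 N and it may have slipped. I let go, gripped again at 45 N and then 60 N, and the pictures after that showed no slip.
- **Set nut:** it showed about 0.1 rad of tilt, which is the keeper's play, and this did not grow during tightening.
- **Mismatch with the description:** when I let go, the handle sprang back about 0.3 rad, more than "a little". That is roughly 0.4 mm of lift. The handle came to rest past the angle where I first felt resistance, so I judged the nut still down. I could not measure the gap directly.
- **Bystanders:** the dish and vial looked unmoved. The other bystanders were never approached, and I did not check them again.
- **Robot at hand-in:** the gripper was open, clear of everything and reading about zero force.

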